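Drive a spindle bearing home through its spacer sleeve

ROBOT

A 6-joint arm with a two-finger parallel gripper is mounted at the origin on the work surface. World frame = base frame: x ahead of the robot, y to its left, z up, the work surface at z = 0. Lengths are in m, angles in rad, forces in N, time in s.
With the tool pointing down it reaches from about 0.375 to 0.975 m from the base axis. Payload 3.8 kg.
Tool frame: the origin (TCP) lies on the centre line of the jaws, within the pads' length; the fingertips stand 14 mm ahead of it and the grasp point (between the pads) lies 5 mm behind it; z points along the fingers, y is the line along which they close (so a half turn about z gives the same grasp; the last joint's range is limited). The gripper opens to 85 mm and grips with 20 to 120 N. Pads are 22 mm wide; open, the fingers measure 114 mm over their backs; the gripper's body (76 mm by 85 mm) begins 54 mm behind the grasp point. The pads swing forward as they close: fully open they stand 13 mm farther back than shut.
Start: joints at [-1.317, 0.264, 1.604, -0, 1.274, -0.037], TCP at [0.194, -0.647, 0.209] pointing down, gripper open.
Joint ranges: [-2.63, 2.63], [-0.94, 2.18], [0.31, 2.57], [-1.31, 4.45], [0, 2.66], [-2.55, 2.55]. Speed limits (rad/s): [2.57, 2.57, 3.14, 3.14, 3.14, 3.14].

INTERFACE

Orientations are given as a rotation vector (axis times angle).
In Python, from workcell import bot, eyes, spot_in gives the robot as it stands.
- The arm moves only by the tool carry_out, never from a script. Its argument "series" is text: rows parted by semicolons, each of 4 numbers parted by spaces: the shift along the world's x, y, z in m, then the turn about the world's z in degrees. In form: tx ty tz roll; .... A call has 1 to 20 rows; each row shifts and turns the commanded pose from where the row before left it; what a row does not reach is not made up. A row lasts 1/8 s, in which the tool goes at most 62.5 mm and 10.7 degrees, less where a joint would pass 70% of its speed; a pose out of reach is approached as far as the arm can. A call is refused whole if a number of a shift passes 0.0625 or a number of a turn 10.7, either way. A call with a gripper value outside its range is refused whole. "jaw" is the gripper command: -1 is shut, 1 is fully open, values between are in proportion, set as the call begins (left out, the last holds). The fingers move at their own pace and stop on an object; "grip_force" is the grip in N (left out, the last holds). Time passes only in rows, so rows that do not move let the fingers close. It gives the time, the measured TCP pose, the force, the opening and the grip force at its end, in the units of the state.
- bot.read_state(): the state, without advancing time (a new reading comes with each control period).
- eyes.read_camera(name): name is "scene" or "top" or "wrist"; returns (picture, depth): 400x640x3 uint8, blue, green, red; 400x640 float32, m along the optical axis (not along the pixel's ray), 0 where there is no reading.
- eyes.get_calibration(name): a dict with "K" (3x3 intrinsics, pixels), "position" and "rotation" of the camera in the world; the wrist camera has in their place "T_tool_cam" (4x4, takes a point from camera to tool coordinates, whose origin is the TCP and whose axes are the flange's). Camera axes: x right, y down, z forward; pixel columns grow to the right and rows downward; lengths in m; the calibration is good to about 2 mm. A picture is of the moment at which its call begins: read the wrist's pose just before it. get_calibration takes no time and is no camera call.
- bot.finish_job(): hands the job in; it is judged then, once.
Trained networks look in the newest picture that a camera, given by its name, has taken for a name from the list of things; names that differ only in an ending like _2 or _b are one class to them, and where a whole thing is asked for, a point or a joint stands for the part that bears it (a point fixed in the world has none). Each returns a list of dicts, best first, with "score" (0 to 1); they miss things now and then, are a little off and sometimes report something else, mostly with a low value. They report only what shows in the picture. A call takes as long as a camera call.
- spot_in(camera, target): "rect" ([centre column, centre row, width, height] in pixels, round what is visible of it).
The state is a dict: "time": time; "q": joint angles; "joint_vel": joint speeds; "joint_torque": joint torques, N m; "tool_pos": TCP position; "tcp_rot": TCP orientation; "wrist_force": force on the tool from outside, world axes, zero at the start; "torque": the same for the moment, N m; "width": opening from 0.0 (shut) to 1.0 (fully open); "grip_force": force on a finger pad.
Only numpy, scipy, OpenCV 4.12 (cv2) and the standard library are available. Lean on these libraries where they do the work, as an engineer would, in place of code of your own. Each camera call takes 0.05 s, during which the arm holds its last target. There are 200 camera calls.

TASK

Finish seating the lower bearing in the printed spindle housing: slip the tall aluminium spacer sleeve down the bore onto the bearing, which is hung up part-way, then push both down with the nylon drift, always through the sleeve and never on the bare bearing, until you feel the bearing bottom out on the distance rings below it. Lean on it firmly for a moment once it is home, but do not force it, or the printed housing cracks. Then put the drift back upright in its wooden block, leave the sleeve in the bore and leave the other things on the bench alone.

Things in the scene. Friction and masses are not known exactly. Their poses are not given: they have to be found in the camera images.
- mouth (a point): Centre of the open top of the spindle housing: a grey printed plastic tube, 48 mm outside diameter, 33 mm bore, standing upright on a round flange screwed to a plywood board (130 x 100 x 15 mm) fixed to the bench. The mouth is 105 mm above the bench and has a 4 mm, 45 degree lead-in chamfer (41 mm wide at the very top). z points up along the bore.
- fixture: That board with the housing; origin under the board's centre, below the bore. In the bore is a snug ball bearing, 33 mm diameter, 9 mm thick, hung up 9 to 25 mm short of home. It slides only along the bore, takes 7 to 8 N to move slowly, stays where it is left and stops dead when it is home.
- bore_floor (a point): Bottom of the bore, 87 mm below the mouth. Steel distance rings are stacked on it, to a height that is not measured and differs: their top, where the bearing is home, is 68 to 82 mm below the mouth. Home is felt: a push well above the drag that no longer moves anything. 15 to 20 N held for half a second is firm and safe; the floor cracks above 25 N.
- sleeve_center (a point): Centre (half-way up) of the spacer sleeve: plain aluminium tube 40 mm tall, 30 mm outside, 24 mm inside diameter, 25 to 50 g, upright on the bench. Slides loosely down the bore onto the bearing (its top then from 6 mm above to 24 mm below the mouth; with the bearing home, 19 to 33 mm below it). z along its axis, up. The ring of the same diameter but only 14 mm tall is another part.
- drift_center (a point): Centre (half-way up) of the drift: a plain white nylon rod, 30 mm diameter, 130 mm long, 70 to 140 g, flat lower end with a 2 mm chamfer, standing upright in the pocket of the wooden block, its foot 10 mm and its top 140 mm above the bench. z along its axis, up. It fits down the bore with 1.5 mm to spare all round and bears on the sleeve's rim.
- pocket (a point): Centre of the floor of the drift's pocket in the wooden block (95 x 95 x 50 mm, fixed to the bench): a round hole 38 mm wide and 40 mm deep with a 3 mm chamfer, its floor 10 mm above the bench, its mouth 50 mm above the bench.
- collar: Bystander: short aluminium ring, 30 mm diameter, 14 mm tall, on the bench. Origin at its underside.
- spare_bearing: Bystander: ball bearing, 33 mm diameter, 9 mm thick, lying on the bench. Origin at its underside.
- grease_jar: Bystander: white jar with black lid, 56 mm diameter, 55 mm tall. Origin at its underside.
- screwdriver: Bystander: screwdriver lying on the bench beyond the housing.

How it is judged:
On the way, in this order (a step that is already met when the one before it is completed fails the run):
1. the sleeve stands in the bore on the bearing, let go and at rest (z of sleeve_center in the frame of mouth below -0.012 m and horizontal distance between sleeve_center and mouth below 0.005 m and contact force between the fingers and sleeve below 0.5 N and linear speed of sleeve below 0.02 m/s), for 0.2 s.
2. the drift leans on the sleeve with more than 13 N while the bearing is home on the distance rings (value of joint bearing above 0.0285 m and contact force between drift and sleeve above 13 N), for 0.3 s.
At the end, for the whole second after the job is handed in: Bearing home on the distance rings within 1.5 mm; sleeve standing on it in the bore (centre at least 37 mm below the mouth, within 4 mm of the bore's axis); drift upright (0.15 rad) on its pocket's floor (centre within 10 mm of the pocket's axis, at most 70 mm above its floor); both at rest (value of joint bearing above 0.0285 m and z of sleeve_center in the frame of mouth below -0.037 m and horizontal distance between sleeve_center and mouth below 0.004 m and horizontal distance between drift_center and pocket below 0.01 m and z of drift_center in the frame of pocket below 0.07 m and angle between drift_center's own z axis and vertical below 0.15 rad and linear speed of each of drift, sleeve below 0.02 m/s); the robot touches nothing.
It fails at once if the drift pushes on the sleeve, or the sleeve on the bearing, with more than 25 N (contact force between drift and sleeve above 25 N or contact force between sleeve and bearing above 25 N).
It fails at once if the drift bears on the bare bearing (contact force between drift and bearing above 1 N).
It fails at once if a bystander is moved by more than 30 mm (distance of any of collar, spare_bearing, grease_jar, screwdriver from where it was at the start of the episode above 0.03 m).
It also fails if it takes over 67 s, if anything falls off the work surface, if the arm or the gripper's body presses on something with over 40 N, if the wrist force passes 120 N, or if a joint passes its speed limit or range.

## Working session

There is one attempt and no reset: what is moved stays moved. The work goes in short steps, Python scripts to look and compute and a tool call to move; the robot and the scene stay as the last step left them, time stands still between calls to the robot, and variables do not carry over. Pictures are saved under pics/ and viewed, at most 10 in all, crops included, and the job is handed in when it is done.

Besides the shell and the picture viewer there is one more tool, called after "Call:" as a command line: name --argument value ..., lists and objects as JSON in quotes. carry_out: Moves the arm, as the interface text tells. Its arguments: {"type":"object","properties":{"series":{"type":"string"},"jaw":{"type":"number"},"grip_force":{"type":"number"}},"required":["series"]}

```bash
mkdir -p pics; ls
cat > h.py <<'E'
import numpy as np, cv2
from workcell import bot, eyes, spot_in
from scipy.spatial.transform import Rotation as R
def pose(cam,st=None):
    c=eyes.get_calibration(cam);K=np.array(c["K"])
    if cam=="wrist":
        st=st or bot.read_state()
        T=np.eye(4);T[:3,:3]=R.from_rotvec(st["tcp_rot"]).as_matrix();T[:3,3]=st["tool_pos"]
        T=T@np.array(c["T_tool_cam"])
    else:
        T=np.eye(4);r=np.array(c["rotation"]);T[:3,:3]=r if r.shape==(3,3) else R.from_rotvec(r).as_matrix();T[:3,3]=c["position"]
    return K,T
def shot(cam):
    K,T=pose(cam);im,d=eyes.read_camera(cam)
    v,u=np.mgrid[:d.shape[0],:d.shape[1]]
    P=np.stack([(u-K[0,2])/K[0,0]*d,(v-K[1,2])/K[1,1]*d,d],-1)@T[:3,:3].T+T[:3,3]
    P[d==0]=np.nan
    return im,d,P
E
cat > a.py <<'E'
from h import *
ims=[]
for cam in("top","scene"):
    im,d,P=shot(cam);cv2.imwrite(f"pics/{cam}0.png",im);print(cam,eyes.get_calibration(cam)["position"])
    np.save(f"{cam}.npy",P)
    for n in("fixture","sleeve_center","drift_center","pocket","collar","spare_bearing","grease_jar","screwdriver"):
        for r in spot_in(cam,n)[:2]:
            u,v,w,h=r["rect"];print(n,round(r["score"],2),np.round(r["rect"]),P[int(v),int(u)].round(3))
print(bot.read_state())
E
python3 a.py
```

```text
pics
top [ 0.49628209 -0.03226328  0.96526419]
fixture 0.73 [297. 248.  59.  63.] [0.519 0.025 0.023]
drift_center 0.66 [174. 255.  26.  14.] [0.508 0.278 0.128]
pocket 0.94 [182. 256.  49.  45.] [0.506 0.278 0.082]
pocket 0.47 [469. 247.  15.  11.] [ 0.511 -0.387 -0.003]
spare_bearing 0.61 [329. 148.  19.  74.] [ 0.761 -0.056  0.018]
grease_jar 0.55 [226. 159.  29.  30.] [0.73  0.187 0.056]
screwdriver 0.56 [332. 149.  22.  76.] [ 0.759 -0.061  0.014]
scene [ 1.3092948  -0.47845083  0.90113574]
fixture 0.71 [306. 192.  47.  50.] [0.541 0.012 0.047]
fixture 0.16 [219. 216.   6.   6.] [ 0.455 -0.214 -0.003]
sleeve_center 0.59 [164. 248.  15.  22.] [ 0.522 -0.382  0.04 ]
drift_center 0.63 [382. 140.  14.  33.] [0.518 0.284 0.098]
pocket 0.73 [382. 158.  47.  36.] [0.538 0.276 0.049]
pocket 0.64 [164. 247.  12.  22.] [ 0.523 -0.38   0.04 ]
spare_bearing 0.62 [234. 251.  17.  18.] [ 0.588 -0.23  -0.004]
grease_jar 0.72 [408. 218.  22.  24.] [0.761 0.179 0.047]
screwdriver 0.62 [335. 270.  37.  59.] [ 0.783 -0.058  0.022]
screwdriver 0.33 [309. 190.  43.  46.] [0.544 0.016 0.055]
{'time': 0.9, 'q': array([-1.31686978e+00,  2.63840720e-01,  1.60401755e+00,  3.23489384e-05,
        1.27367676e+00, -3.69098248e-02]), 'joint_vel': array([ 0.00070042,  0.00033992, -0.00044942, -0.00014734,  0.00065761,
        0.0003879 ]), 'joint_torque': array([ 2.58219414e-03, -5.15048432e+01, -3.67730498e+01,  3.63742511e-04,
        5.17119115e-04, -2.02244178e-05]), 'tool_pos': array([ 0.19356072, -0.64664901,  0.20861021]), 'tcp_rot': array([3.10838317e+00, 4.55213761e-01, 5.81040106e-05]), 'wrist_force': array([ 0.42331131,  0.05036978, -0.24527674]), 'torque': array([-0.00915531,  0.00788956,  0.02773241]), 'grip_force': 0.0, 'width': 1.0038098276789702}
```

```bash
cat > b.py <<'E'
from h import *
P=np.load("top.npy");Q=np.load("scene.npy")
def rep(P,n,c,r,z0,z1):
    m=(np.hypot(P[...,0]-c[0],P[...,1]-c[1])<r)&(P[...,2]>z0)&(P[...,2]<z1);p=P[m]
    if len(p)<3: print(n,len(p));return
    (x,y),rr=cv2.minEnclosingCircle(p[:,:2].astype(np.float32))
    print(n,len(p),"mec",np.round([x,y,rr],4),"mean",p.mean(0).round(4),"zmax",p[:,2].max().round(4))
for nm,X in(("top",P),("scene",Q)):
    print(nm)
    rep(X,"housing",(.52,.02),.06,.098,.115)
    rep(X,"sleeve",(.51,-.385),.04,.03,.05)
    rep(X,"drift",(.51,.28),.04,.13,.15)
    rep(X,"block",(.51,.28),.08,.043,.056)
    rep(X,"spare",(.585,-.235),.05,.005,.02)
E
python3 b.py
python3 -c "
import cv2;a=cv2.imread('pics/top0.png')[90:320,120:520];b=cv2.imread('pics/scene0.png')[90:340,120:470]
a=cv2.resize(a,(800,460)) ;cv2.imwrite('pics/t1.png',a);cv2.imwrite('pics/s1.png',cv2.resize(b,(800,571)))"
```

```text
top
housing 210 mec [0.5208 0.026  0.0239] mean [0.5209 0.0261 0.1036] zmax 0.1091
sleeve 82 mec [ 0.5067 -0.3775  0.015 ] mean [ 0.5071 -0.3772  0.0374] zmax 0.0434
drift 177 mec [0.5048 0.2922 0.0151] mean [0.5047 0.2909 0.1382] zmax 0.1425
block 1394 mec [0.5068 0.2938 0.0664] mean [0.506  0.2886 0.0497] zmax 0.0552
spare 116 mec [ 0.591  -0.2259  0.0433] mean [ 0.5943 -0.232   0.0081] zmax 0.0126
scene
housing 130 mec [0.524  0.0273 0.0262] mean [0.5236 0.027  0.1029] zmax 0.1077
sleeve 86 mec [ 0.5115 -0.3766  0.0159] mean [ 0.5118 -0.3767  0.0371] zmax 0.0434
drift 68 mec [0.5092 0.2917 0.0153] mean [0.5113 0.2903 0.1372] zmax 0.1434
block 574 mec [0.5115 0.2931 0.066 ] mean [0.5178 0.2875 0.0493] zmax 0.0558
spare 100 mec [ 0.5867 -0.2255  0.0451] mean [ 0.5974 -0.2324  0.0079] zmax 0.0126
```

View pics/t1.png

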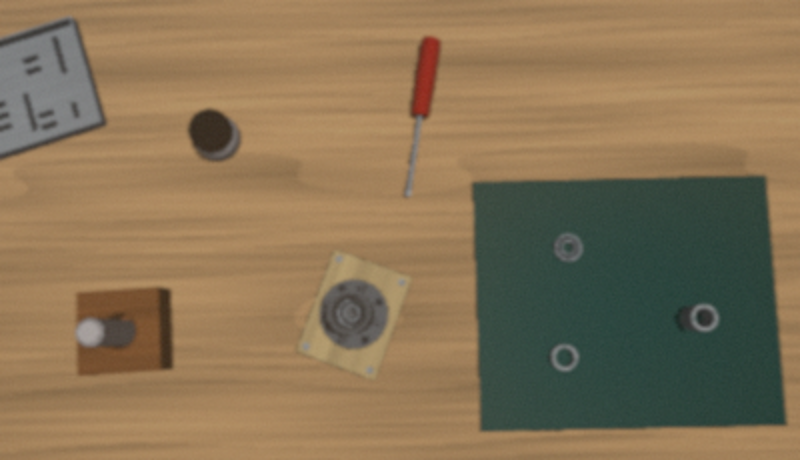

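View pics/s1.png

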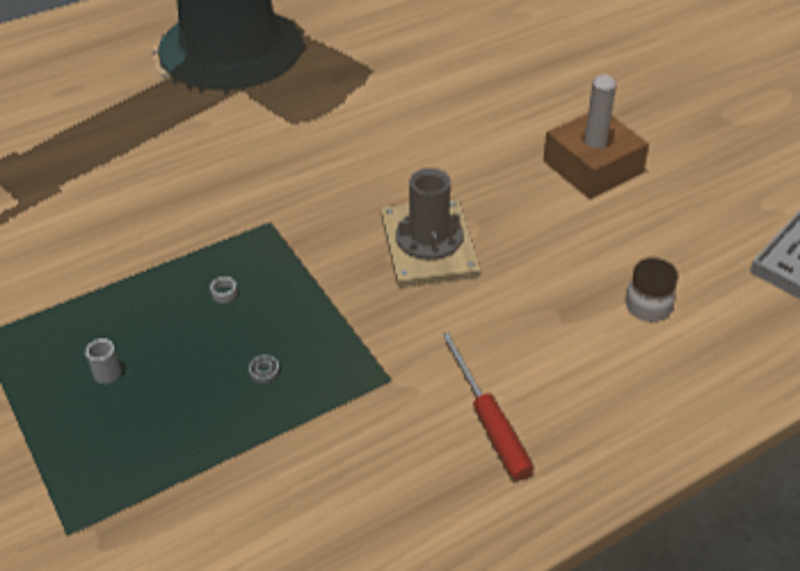

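The top view shows the sleeve at crop (704,317), the collar at (565,357), the spare bearing at (568,247), the housing at (350,313) and the drift at (90,332). The scene view agrees. I'll move above the sleeve.

Call:
carry_out --series "0.04 0.034 0 0; 0.04 0.034 0 0; 0.04 0.034 0 0; 0.04 0.034 0 0; 0.04 0.034 0 0; 0.04 0.034 0 0; 0.04 0.034 0 0; 0.035 0.032 0 0; 0 0 -0.02 0; 0 0 0 0; 0 0 0 0" --jaw 1

```text
time: 2.28
tool_pos: [0.5074, -0.3774, 0.1881]
tcp_rot: [-3.108, -0.453, 0.002]
wrist_force: [-0.3, -1.4, 0.2]
width: 1.0
grip_force: 0.0
```

```bash
cat > w.py <<'E'
from h import *
import sys
# x y r zlo zhi name : fit circle to the top rim seen by wrist cam
x,y,r,z0,z1=map(float,sys.argv[1:6])
st=bot.read_state();print(st["time"],st["tool_pos"].round(4),st["wrist_force"].round(2))
im,d,P=shot("wrist");cv2.imwrite(f"pics/{sys.argv[6]}.png",im)
m=(np.hypot(P[...,0]-x,P[...,1]-y)<r)&(P[...,2]>z0)&(P[...,2]<z1);p=P[m]
if len(p)>5:
    (a,b),rr=cv2.minEnclosingCircle(p[:,:2].astype(np.float32));print(len(p),"mec",a,b,rr,"mean",p.mean(0),"zmed",np.median(p[:,2]))
    v,u=np.nonzero(m);print("px",u.min(),u.max(),v.min(),v.max())
E
python3 w.py .509 -.377 .04 .033 .046 w1
```

```text
2.275 [ 0.5074 -0.3774  0.1881] [-0.29 -1.4   0.21]
374 mec 0.507729172706604 -0.3796396851539612 0.01511584036052227 mean [ 0.50778988 -0.37967649  0.03838771] zmed 0.038927467432280455
px 305 337 159 192
```

View pics/w1.png

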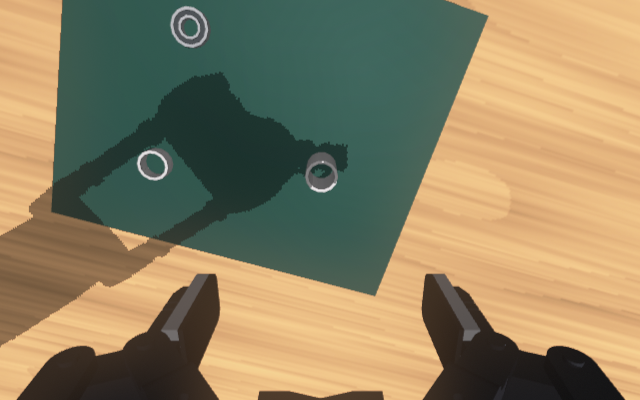

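The wrist picture shows the sleeve rim at (321,173), with the collar and spare bearing well clear of the jaws. Next I'll go down and grasp the sleeve near its top.

Call:
carry_out --series "0 -0.002 -0.05 0; 0 0 -0.05 0; 0 0 -0.035 0; 0 0 -0.015 0; 0 0 0 0; 0 0 0 0"

```text
time: 3.08
tool_pos: [0.5098, -0.3801, 0.0408]
tcp_rot: [3.106, 0.454, 0.004]
wrist_force: [0.0, -0.1, 0.5]
width: 0.998
grip_force: 0.0
```

Call:
carry_out --series "0 0 0 0; 0 0 0 0; 0 0 0 0; 0 0 0 0; 0 0 0 0; 0 0 0 0; 0 0 0 0; 0 0 0 0" --jaw -1 --grip_force 35

```text
time: 4.08
tool_pos: [0.5085, -0.3786, 0.0385]
tcp_rot: [-3.108, -0.455, 0.0]
wrist_force: [-0.4, 0.4, 0.3]
width: -0.001
grip_force: 0.0
```

```bash
python3 w.py .509 -.377 .08 .01 .046 w2
python3 - <<'E'
from h import *
for cam in("top","scene"):
    im,d,P=shot(cam);print(cam,[(np.round(r["rect"]),round(r["score"],2)) for r in spot_in(cam,"sleeve_center")])
    cv2.imwrite(f"pics/{cam}2.png",im)
a=cv2.imread("pics/w2.png");b=cv2.imread("pics/scene2.png")[190:310,100:260]
cv2.imwrite("pics/c2.png",np.hstack([cv2.resize(a,(400,250)),cv2.resize(b,(333,250))]))
E
```

```text
4.075 [ 0.5085 -0.3786  0.0385] [-0.44  0.36  0.29]
2226 mec 0.508266031742096 -0.3793160021305084 0.01500947866588831 mean [ 0.51179062 -0.37811061  0.02812392] zmed 0.029339831303764483
px 290 347 208 269
top [(array([463., 245.,   7.,   6.]), 0.63)]
scene [(array([165., 248.,  14.,  22.]), 0.78)]
```

View pics/c2.png

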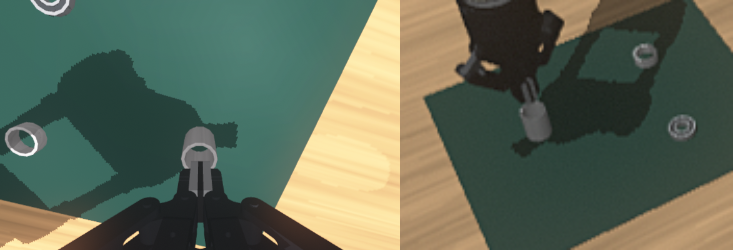

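The sleeve still stands at about (0.508,-0.379) with the shut fingertips at its rim, so the fingers swung over or into it. I'll check where the fingertips really are before lifting.

Run:
```python
from h import *
im,d,P=shot("wrist")
for v in range(205,330,8): print(v,[tuple(P[v,u].round(3)) for u in(300,312,320,328,340)])
```

```text
205 [(np.float64(0.517), np.float64(-0.365), np.float64(0.0)), (np.float64(0.52), np.float64(-0.372), np.float64(0.004)), (np.float64(0.522), np.float64(-0.376), np.float64(0.004)), (np.float64(0.522), np.float64(-0.381), np.float64(0.001)), (np.float64(0.524), np.float64(-0.388), np.float64(-0.0))]
213 [(np.float64(0.513), np.float64(-0.366), np.float64(0.004)), (np.float64(0.52), np.float64(-0.372), np.float64(0.017)), (np.float64(0.522), np.float64(-0.376), np.float64(0.017)), (np.float64(0.522), np.float64(-0.381), np.float64(0.015)), (np.float64(0.519), np.float64(-0.389), np.float64(0.001))]
221 [(np.float64(0.515), np.float64(-0.367), np.float64(0.019)), (np.float64(0.521), np.float64(-0.372), np.float64(0.029)), (np.float64(0.522), np.float64(-0.376), np.float64(0.03)), (np.float64(0.522), np.float64(-0.38), np.float64(0.027)), (np.float64(0.519), np.float64(-0.389), np.float64(0.013))]
229 [(np.float64(0.516), np.float64(-0.367), np.float64(0.033)), (np.float64(0.52), np.float64(-0.372), np.float64(0.039)), (np.float64(0.522), np.float64(-0.376), np.float64(0.04)), (np.float
[... 3035 characters left out ...]
np.float64(-0.38), np.float64(0.098)), (np.float64(0.523), np.float64(-0.382), np.float64(0.104))]
317 [(np.float64(0.52), np.float64(-0.37), np.float64(0.108)), (np.float64(0.52), np.float64(-0.374), np.float64(0.107)), (np.float64(0.514), np.float64(-0.378), np.float64(0.098)), (np.float64(0.52), np.float64(-0.379), np.float64(0.105)), (np.float64(0.523), np.float64(-0.382), np.float64(0.107))]
325 [(np.float64(0.518), np.float64(-0.371), np.float64(0.11)), (np.float64(0.519), np.float64(-0.374), np.float64(0.11)), (np.float64(0.511), np.float64(-0.379), np.float64(0.099)), (np.float64(0.521), np.float64(-0.379), np.float64(0.11)), (np.float64(0.522), np.float64(-0.382), np.float64(0.11))]
```

Call:
carry_out --series "0 0 0.05 0; 0 0 0.05 0; 0 0 0 0; 0 0 0 0; 0 0 0 0"

```text
time: 5.0
tool_pos: [0.5073, -0.3777, 0.1365]
tcp_rot: [-3.106, -0.455, 0.004]
wrist_force: [-0.6, -0.9, 0.4]
width: 0.0
grip_force: 0.0
```

Run:
```python
from h import *
st=bot.read_state();t=st["tool_pos"];print(t,st["width"])
for cam in("scene","wrist"):
    im,d,P=shot(cam)
    m=(np.hypot(P[...,0]-t[0],P[...,1]-t[1])<.03)&(P[...,2]>.05)
    z=np.sort(P[m][:,2]);print(cam,len(z),z[:20].round(3)); p=P[m];print(p[np.argsort(p[:,2])[:5]].round(3))
    if cam=="wrist": print(eyes.get_calibration(cam)["T_tool_cam"])
    if cam=="scene": cv2.imwrite("pics/s3.png",cv2.resize(im[150:300,80:280],(800,600),interpolation=cv2.INTER_NEAREST))
```

```text
[ 0.50729783 -0.37766677  0.1364541 ] 0.0001885907920047524
scene 1297 [0.158 0.161 0.161 0.162 0.163 0.164 0.164 0.165 0.165 0.165 0.165 0.166
 0.166 0.166 0.166 0.166 0.167 0.168 0.168 0.168]
[[ 0.511 -0.383  0.158]
 [ 0.515 -0.381  0.161]
 [ 0.517 -0.368  0.161]
 [ 0.521 -0.381  0.162]
 [ 0.521 -0.376  0.163]]
wrist 18666 [0.162 0.162 0.162 0.163 0.163 0.163 0.163 0.163 0.163 0.163 0.163 0.163
 0.163 0.163 0.163 0.163 0.163 0.163 0.163 0.163]
[[ 0.518 -0.378  0.162]
 [ 0.518 -0.377  0.162]
 [ 0.517 -0.374  0.162]
 [ 0.518 -0.376  0.163]
 [ 0.516 -0.37   0.163]]
[[ 1.27359181e-03 -9.44735947e-01 -3.27829787e-01  8.43174180e-02]
 [ 9.99998241e-01  7.51799562e-04  1.71838412e-03  1.13178641e-03]
 [-1.37695695e-03 -3.27831399e-01  9.44735242e-01 -1.64512536e-01]
 [ 0.00000000e+00  0.00000000e+00  0.00000000e+00  1.00000000e+00]]
```

View pics/s3.png

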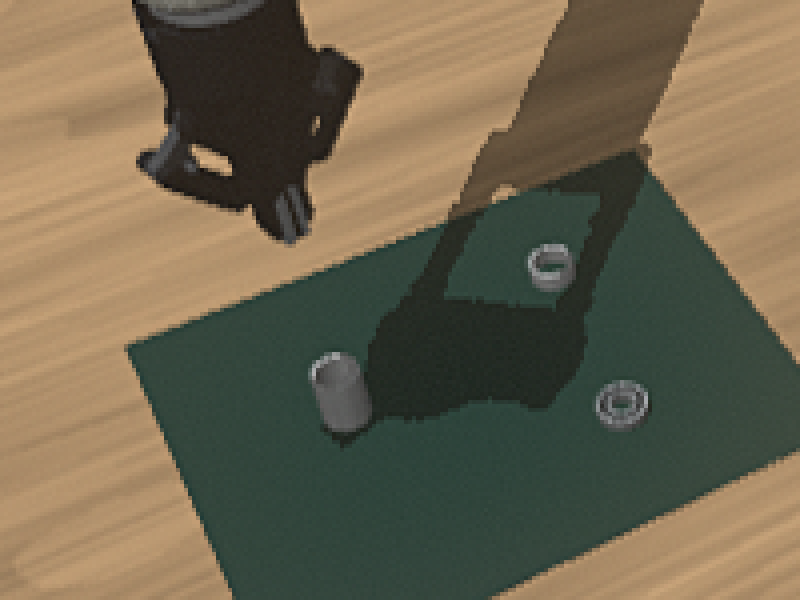

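Both cameras put the shut fingertips about 24 mm behind the reported TCP (tips at z≈0.160 with TCP at 0.1365), not 14 mm ahead of it. The sleeve stands undisturbed at crop (340,390). I'll use the measured offset and try again.

Call:
carry_out --series "0 0 0 0; 0 0 0 0; 0 0 0 0; 0 0 0 0; 0 0 0 0; 0.0005 -0.001 -0.04 0; 0 0 -0.04 0; 0 0 -0.035 0; 0 0 -0.024 0; 0 0 0 0; 0 0 0 0; 0 0 0 0" --jaw 1

```text
time: 6.6
tool_pos: [0.5103, -0.3807, 0.0015]
tcp_rot: [3.106, 0.455, 0.004]
wrist_force: [-0.9, -0.4, -0.5]
width: 0.997
grip_force: 0.0
```

Call:
carry_out --series "0 0 0 0; 0 0 0 0; 0 0 0 0; 0 0 0 0; 0 0 0 0; 0 0 0 0" --jaw -1 --grip_force 35

```text
time: 7.35
tool_pos: [0.5093, -0.3798, 0.0]
tcp_rot: [3.108, 0.455, 0.001]
wrist_force: [-0.3, 1.2, 4.2]
width: 0.331
grip_force: 34.8
```

```bash
cat > g.py <<'E'
from h import *
st=bot.read_state();t=st["tool_pos"];print(st["time"],t.round(4),st["width"],st["wrist_force"].round(2))
im,d,P=shot("wrist");cv2.imwrite("pics/g.png",im);np.save("g.npy",P)
m=(np.hypot(P[...,0]-t[0],P[...,1]-t[1])<.024)
for v in range(150,330,10):
    print(v,[tuple((P[v,u]*1000).round(0).astype(int)) if m[v,u] else 0 for u in(280,290,300,320,340,350,360)])
E
python3 g.py
```

```text
7.35 [ 0.5093 -0.3798  0.    ] 0.33144280443597507 [-0.27  1.19  4.17]
150 [0, 0, 0, 0, 0, 0, 0]
160 [0, 0, 0, 0, 0, 0, 0]
170 [0, 0, 0, 0, 0, 0, 0]
180 [0, 0, 0, 0, 0, 0, 0]
190 [0, 0, 0, 0, 0, 0, 0]
200 [0, 0, 0, 0, 0, 0, 0]
210 [0, 0, 0, (np.int64(532), np.int64(-374), np.int64(0)), 0, 0, 0]
220 [0, (np.int64(522), np.int64(-362), np.int64(0)), (np.int64(524), np.int64(-366), np.int64(0)), (np.int64(527), np.int64(-376), np.int64(1)), (np.int64(530), np.int64(-385), np.int64(0)), (np.int64(531), np.int64(-390), np.int64(-1)), 0]
230 [(np.int64(516), np.int64(-358), np.int64(1)), (np.int64(518), np.int64(-363), np.int64(1)), (np.int64(519), np.int64(-368), np.int64(0)), (np.int64(522), np.int64(-377), np.int64(2)), (np.int64(524), np.int64(-387), np.int64(0)), (np.int64(525), np.int64(-392), np.int64(-1)), 0]
240 [(np.int64(511), np.int64(-360), np.int64(1)), (np.int64(512), np.int64(-365), np.int64(1)), (np.int64(516), np.int64(-369), np.int64(6)), (np.int64(523), np.int64(-377), np.int64(14)), (np.int64(522), np.int64(-387), np.int64(7)), (np.int64(520), np.int64(-394), np.int64(
[... 1886 characters left out ...]
nt64(-392), np.int64(27)), (np.int64(512), np.int64(-393), np.int64(39)), (np.int64(523), np.int64(-392), np.int64(56))]
310 [(np.int64(513), np.int64(-365), np.int64(58)), (np.int64(500), np.int64(-371), np.int64(40)), (np.int64(499), np.int64(-375), np.int64(36)), (np.int64(497), np.int64(-385), np.int64(30)), (np.int64(503), np.int64(-392), np.int64(35)), (np.int64(507), np.int64(-395), np.int64(39)), (np.int64(520), np.int64(-393), np.int64(56))]
320 [(np.int64(510), np.int64(-366), np.int64(60)), 0, (np.int64(496), np.int64(-376), np.int64(39)), (np.int64(497), np.int64(-385), np.int64(37)), (np.int64(501), np.int64(-392), np.int64(39)), 0, (np.int64(516), np.int64(-394), np.int64(57))]
```

The sleeve is gripped: width is 0.33 (about 28 mm) and the tips are about 14 mm below its top. I'll lift it and carry it to the housing.

Call:
carry_out --series "0 0 0.03 0; 0 0 0.05 0; 0 0 0.05 0; 0 0 0.03 0; 0.002 0.04 0 0; 0.002 0.05 0 0; 0.002 0.05 0 0; 0.002 0.05 0 0; 0.002 0.05 0 0; 0.002 0.05 0 0; 0.001 0.05 0 0; 0 0.04 0 0; 0 0.026 0 0; 0 0 0 0; 0 0 0 0; 0 0 0 0"

```text
time: 9.4
tool_pos: [0.5219, 0.0254, 0.1593]
tcp_rot: [3.108, 0.453, -0.001]
wrist_force: [0.0, -0.3, -1.1]
width: 0.331
grip_force: 34.7
```

```bash
python3 w.py .522 .0265 .035 .1 .112 w4
python3 - <<'E'
from h import *
st=bot.read_state();t=st["tool_pos"];print(t,st["width"],st["grip_force"])
im,d,P=shot("wrist")
m=(np.hypot(P[...,0]-t[0],P[...,1]-t[1])<.024)&(abs(P[...,2]-(t[2]+.04))<.006);p=P[m]
print("sleeve rim",cv2.minEnclosingCircle(p[:,:2].astype(np.float32)),np.median(p[:,2]),len(p))
m=(np.hypot(P[...,0]-.522,P[...,1]-.0265)<.035)&(P[...,2]>.1)&(P[...,2]<.11);p=P[m][:,:2]
from scipy.optimize import least_squares
# outer edge by angular max radius
c=p.mean(0)
for _ in range(4):
    a=np.degrees(np.arctan2(p[:,1]-c[1],p[:,0]-c[0]))//12; r=np.hypot(*(p-c).T)
    e=np.array([p[a==k][np.argmax(r[a==k])] for k in np.unique(a)])
    c=least_squares(lambda q:np.hypot(*(e-q).T)-.024,c,loss="soft_l1",f_scale=.001).x
print("mouth",c,len(e))
E
```

```text
9.4 [0.5219 0.0254 0.1593] [ 0.03 -0.25 -1.1 ]
1654 mec 0.5214107036590576 0.02535192482173443 0.024171490222215652 mean [0.52652735 0.02721724 0.10333313] zmed 0.10367270301839815
px 282 354 178 240
[0.52201452 0.02537594 0.15941749] 0.33062144951443595 34.717135168612
sleeve rim ((0.5264098644256592, 0.0270929466933012), 0.022897489368915558) 0.19830310619379946 2888
mouth [0.52117131 0.02525696] 25
```

View pics/w4.png

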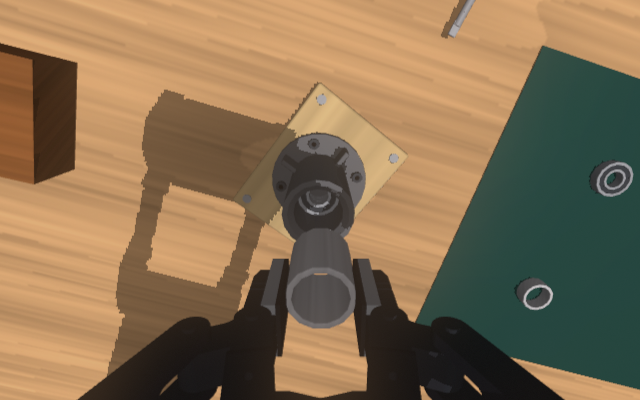

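The sleeve is held upright, with its rim at (321,297), and lines up with the mouth to within about 1 mm. I'll lower it in.

Call:
carry_out --series "0 0 -0.02 0; 0 0 -0.02 0; 0 0 -0.01 0; 0 0 -0.008 0; 0 0 -0.006 0; 0 0 -0.006 0; 0 0 -0.006 0; 0 0 0 0; 0 0 0 0; 0 0 0 0"

```text
time: 10.75
tool_pos: [0.5223, 0.0264, 0.0839]
tcp_rot: [3.108, 0.455, 0.001]
wrist_force: [-0.8, 0.4, -0.1]
width: 0.33
grip_force: 34.7
```

Call:
carry_out --series "0 0 0 0; 0 0 0 0; 0 0 0 0; 0 0 0 0; 0 0 0 0; 0 0 0 0; 0 0 0 0; 0 0 0.05 0; 0 0 0.05 0; 0 0 0.03 0; 0 0 0 0; 0 0 0 0; 0 0 0 0" --jaw 1

```text
time: 12.38
tool_pos: [0.5207, 0.0263, 0.2115]
tcp_rot: [-3.108, -0.455, 0.006]
wrist_force: [-0.2, -0.1, -0.1]
width: 1.0
grip_force: 0.0
```

```bash
python3 w.py .5212 .0253 .0155 .07 .112 w5
python3 - <<'E'
import cv2;a=cv2.imread("pics/w5.png");cv2.imwrite("pics/w5c.png",cv2.resize(a[110:260,220:420],(600,450)))
E
```

```text
12.375 [0.5207 0.0263 0.2115] [-0.16 -0.1  -0.06]
809 mec 0.5214942693710327 0.02454390376806259 0.015049231238663197 mean [0.51891004 0.02396862 0.09515076] zmed 0.10041620731572887
px 303 339 169 206
```

View pics/w5c.png

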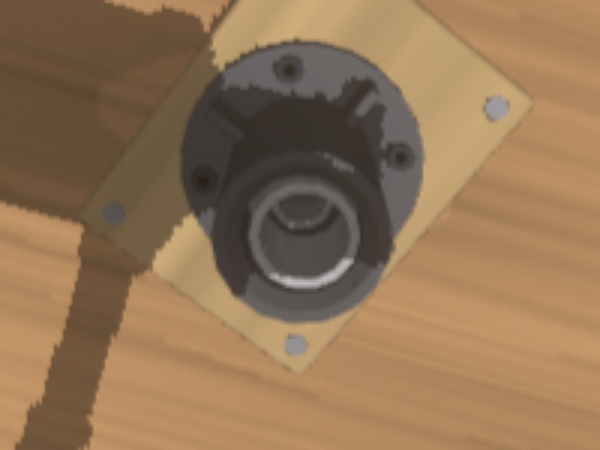

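The sleeve is in the bore, with its rim at crop (303,235) a few millimetres below the mouth. Next is the drift.

Call:
carry_out --series "-0.003 0.04 0 0; -0.003 0.05 0 0; -0.003 0.05 0 0; -0.003 0.05 0 0; -0.003 0.05 0 0; 0 0.025 0 0; 0 0 0 0; 0 0 0 0; 0 0 0 0"

```text
time: 13.55
tool_pos: [0.507, 0.2901, 0.2132]
tcp_rot: [3.108, 0.453, -0.001]
wrist_force: [0.4, -0.2, -0.4]
width: 0.995
grip_force: 0.0
```

```bash
python3 w.py .505 .2915 .03 .132 .146 w6;python3 w.py .505 .29 .07 .045 .053 w6
```

```text
13.55 [0.507  0.2901 0.2132] [ 0.42 -0.16 -0.36]
1296 mec 0.5048433542251587 0.2919839322566986 0.015033172443509102 mean [0.50650105 0.29225096 0.13828143] zmed 0.13884169398301732
px 295 335 184 223
13.6 [0.5071 0.2902 0.2134] [-0.03 -1.14 -0.24]
7609 mec 0.5061221718788147 0.2929525375366211 0.06705412268638611 mean [0.51384953 0.2949283  0.04929103] zmed 0.04933406034057414
px 257 378 109 228
```

Call:
carry_out --series "-0.002 0.0015 0 0; 0 0 -0.04 0; 0 0 -0.05 0; 0 0 -0.04 0; 0 0 -0.023 0; 0 0 0 0; 0 0 0 0; 0 0 0 0"

```text
time: 14.65
tool_pos: [0.5065, 0.2936, 0.0626]
tcp_rot: [-3.107, -0.455, -0.005]
wrist_force: [-0.8, -0.8, 0.6]
width: 0.999
grip_force: 0.0
```

Call:
carry_out --series "0 0 0 0; 0 0 0 0; 0 0 0 0; 0 0 0 0; 0 0 0 0; 0 0 0 0; 0 0 0 0" --jaw -1 --grip_force 90

```text
time: 15.52
tool_pos: [0.5055, 0.2932, 0.0611]
tcp_rot: [-3.108, -0.455, -0.002]
wrist_force: [-0.1, 1.5, 5.3]
width: 0.334
grip_force: 88.6
```

Call:
carry_out --series "0 0 0.02 0; 0 0 0.04 0; 0 0 0.045 0; 0 0 0.03 0; 0.002 -0.03 0 0; 0.003 -0.05 0 0; 0.003 -0.05 0 0; 0.003 -0.05 0 0; 0.003 -0.05 0 0; 0.002 -0.037 0 0; 0 0 0 0; 0 0 0 0; 0 0 0 0"

```text
time: 17.15
tool_pos: [0.5208, 0.0268, 0.1956]
tcp_rot: [-3.108, -0.457, 0.0]
wrist_force: [0.6, 0.0, -0.2]
width: 0.331
grip_force: 89.2
```

Run:
```python
from h import *
st=bot.read_state();t=st["tool_pos"];print(st["time"],t,st["width"],st["grip_force"],st["wrist_force"])
for cam in("wrist","scene","top"):
    im,d,P=shot(cam);cv2.imwrite(f"pics/d_{cam}.png",im)
    if cam!="top":
      for z0 in (.145,.155,.165):
        m=(np.hypot(P[...,0]-t[0],P[...,1]-t[1])<.025)&(abs(P[...,2]-z0)<.006);p=P[m][:,:2]
        if len(p)<8: print(cam,z0,len(p));continue
        from scipy.optimize import least_squares
        r=least_squares(lambda q:np.hypot(*(p-q).T)-.015,t[:2]-(0 if cam=="wrist" else 0),loss="soft_l1",f_scale=.001)
        print(cam,z0,len(p),r.x.round(4),r.cost)
    m=(np.hypot(P[...,0]-t[0],P[...,1]-t[1])<.016)&(P[...,2]>.12)
    if m.any(): print(cam,"foot z",np.percentile(P[m][:,2],[0,1,3]).round(4),"top",P[m][:,2].max().round(3))
a=cv2.imread("pics/d_wrist.png");b=cv2.imread("pics/d_scene.png")[100:300,200:400]
cv2.imwrite("pics/d.png",np.hstack([cv2.resize(a,(480,300)),cv2.resize(b,(300,300))]))
```

```text
17.15 [0.52080338 0.02684728 0.19563885] 0.331455354946899 89.23227310180664 [ 0.61855724  0.0221077  -0.16676745]
wrist 0.145 97 [0.5202 0.0255] 1.926431340305417e-06
wrist 0.155 272 [0.5202 0.0254] 6.213709906836547e-06
wrist 0.165 316 [0.5203 0.0254] 7.677130901435648e-06
wrist foot z [0.1466 0.1534 0.1651] top 0.294
scene 0.145 17 [0.5223 0.0287] 7.800502930643015e-06
scene 0.155 40 [0.522  0.0282] 2.132558294963642e-05
scene 0.165 41 [0.5223 0.0281] 1.9884156553565794e-05
scene foot z [0.1453 0.1471 0.1499] top 0.526
top foot z [0.6019 0.6027 0.6031] top 0.609
```

View pics/d.png

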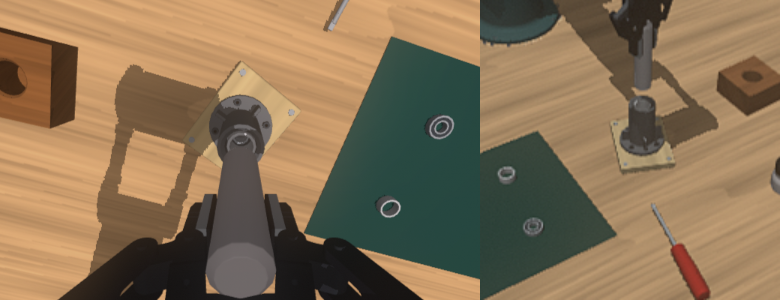

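The drift hangs upright over the housing and is about 1 mm off in x. I'll lower it to just above the sleeve and then approach slowly.

Call:
carry_out --series "0.001 0 -0.015 0; 0 0 -0.015 0; 0 0 -0.005 0; 0 0 -0.003 0; 0 0 -0.002 0; 0 0 0 0; 0 0 0 0; 0 0 0 0"

```text
time: 18.3
tool_pos: [0.5222, 0.0258, 0.1559]
tcp_rot: [3.108, 0.455, 0.001]
wrist_force: [0.5, -0.1, -0.6]
width: 0.328
grip_force: 89.2
```

Call:
carry_out --series "0 0 -0.001 0; 0 0 -0.001 0; 0 0 -0.001 0; 0 0 -0.001 0; 0 0 0 0; 0 0 0 0"

```text
time: 19.05
tool_pos: [0.5227, 0.0259, 0.1527]
tcp_rot: [3.108, 0.455, 0.002]
wrist_force: [-1.8, -1.0, 5.6]
width: 0.331
grip_force: 89.6
```

Call:
carry_out --series "0 0 -0.0005 0; 0 0 -0.0005 0; 0 0 -0.0005 0; 0 0 -0.0005 0; 0 0 0 0"

```text
time: 19.68
tool_pos: [0.5227, 0.0258, 0.1506]
tcp_rot: [3.108, 0.455, 0.002]
wrist_force: [-1.5, -0.3, 5.4]
width: 0.326
grip_force: 89.6
```

Call:
carry_out --series "0 0 -0.0005 0; 0 0 -0.0005 0; 0 0 -0.0005 0; 0 0 -0.0005 0; 0 0 -0.0005 0; 0 0 -0.0005 0; 0 0 -0.0005 0; 0 0 -0.0005 0; 0 0 -0.0005 0; 0 0 -0.0005 0"

```text
time: 20.92
tool_pos: [0.5227, 0.0259, 0.1457]
tcp_rot: [3.108, 0.455, 0.002]
wrist_force: [-1.3, -0.3, 5.0]
width: 0.33
grip_force: 89.6
```

Call:
carry_out --series "0 0 0.0005 0; 0 0 0 0; 0 0 0 0"

```text
time: 21.3
tool_pos: [0.5225, 0.0258, 0.1456]
tcp_rot: [3.108, 0.455, 0.002]
wrist_force: [-0.8, 0.5, 4.1]
width: 0.33
grip_force: 89.6
```

Call:
carry_out --series "0 0 -0.0005 0; 0 0 0 0; 0 0 0 0"

```text
time: 21.68
tool_pos: [0.5225, 0.0258, 0.145]
tcp_rot: [3.108, 0.455, 0.001]
wrist_force: [-1.3, -0.2, 4.4]
width: 0.333
grip_force: 89.7
```

Call:
carry_out --series "0 0 -0.0005 0; 0 0 -0.0005 0; 0 0 -0.0005 0; 0 0 -0.0005 0"

```text
time: 22.18
tool_pos: [0.5225, 0.0258, 0.1431]
tcp_rot: [3.108, 0.455, 0.002]
wrist_force: [-0.4, 0.6, 5.2]
width: 0.33
grip_force: 89.6
```

Call:
carry_out --series "0 0 -0.0005 0; 0 0 -0.0005 0; 0 0 -0.0005 0; 0 0 -0.0005 0"

```text
time: 22.68
tool_pos: [0.5225, 0.0258, 0.1411]
tcp_rot: [3.108, 0.455, 0.002]
wrist_force: [-0.6, -0.4, 4.5]
width: 0.333
grip_force: 89.6
```

Call:
carry_out --series "0 0 -0.0005 0; 0 0 -0.0005 0; 0 0 -0.0005 0; 0 0 -0.0005 0"

```text
time: 23.18
tool_pos: [0.5225, 0.0258, 0.1391]
tcp_rot: [3.108, 0.455, 0.002]
wrist_force: [-0.5, -0.6, 5.1]
width: 0.327
grip_force: 89.6
```

Call:
carry_out --series "0 0 -0.0005 0; 0 0 -0.0005 0; 0 0 -0.0005 0; 0 0 -0.0005 0"

```text
time: 23.68
tool_pos: [0.5225, 0.0258, 0.1371]
tcp_rot: [3.108, 0.455, 0.002]
wrist_force: [-0.8, 0.0, 5.2]
width: 0.332
grip_force: 89.6
```

Call:
carry_out --series "0 0 -0.0005 0; 0 0 -0.0005 0; 0 0 -0.0005 0; 0 0 -0.0005 0"

```text
time: 24.18
tool_pos: [0.5229, 0.0259, 0.1364]
tcp_rot: [3.108, 0.455, 0.003]
wrist_force: [-3.2, 1.0, 13.2]
width: 0.333
grip_force: 90.5
```

Call:
carry_out --series "0 0 0 0; 0 0 0 0"

```text
time: 24.42
tool_pos: [0.5229, 0.0259, 0.1364]
tcp_rot: [3.108, 0.455, 0.003]
wrist_force: [-3.1, 0.3, 11.1]
width: 0.326
grip_force: 90.5
```

Call:
carry_out --series "0 0 -0.0005 0; 0 0 0 0; 0 0 0 0"

```text
time: 24.8
tool_pos: [0.523, 0.026, 0.1364]
tcp_rot: [3.108, 0.455, 0.003]
wrist_force: [-3.1, 0.0, 13.9]
width: 0.328
grip_force: 90.7
```

Call:
carry_out --series "0 0 -0.0003 0; 0 0 0 0; 0 0 0 0; 0 0 0 0; 0 0 0 0; 0 0 0 0"

```text
time: 25.55
tool_pos: [0.5231, 0.0259, 0.1364]
tcp_rot: [3.108, 0.455, 0.004]
wrist_force: [-5.3, 0.2, 15.2]
width: 0.33
grip_force: 90.8
```

The force climbs while the tool stays at z = 0.1364, so the bearing is home, and I held it firmly there. Now I'll withdraw the drift and carry it back.

Call:
carry_out --series "0 0 0.003 0; 0 0 0.01 0; 0 0 0.02 0; 0 0 0.03 0; -0.002 0.03 0 0; -0.003 0.05 0 0; -0.003 0.05 0 0; -0.003 0.05 0 0; -0.003 0.05 0 0; -0.003 0.037 0 0; 0 0 0 0; 0 0 0 0; 0 0 0 0"

```text
time: 27.18
tool_pos: [0.505, 0.2917, 0.1965]
tcp_rot: [3.108, 0.453, -0.001]
wrist_force: [0.6, 0.3, -1.1]
width: 0.326
grip_force: 89.3
```

Run:
```python
from h import *
from scipy.optimize import least_squares
st=bot.read_state();t=st["tool_pos"];print(st["time"],t,st["width"],st["wrist_force"])
im,d,P=shot("wrist");cv2.imwrite("pics/p.png",im)
for z0 in(.15,.16,.17):
    m=(np.hypot(P[...,0]-t[0],P[...,1]-t[1])<.025)&(abs(P[...,2]-z0)<.006);p=P[m][:,:2]
    if len(p)>8: print("drift",z0,least_squares(lambda q:np.hypot(*(p-q).T)-.015,t[:2],loss="soft_l1",f_scale=.001).x.round(4))
m=(np.hypot(P[...,0]-t[0],P[...,1]-t[1])<.025)&(P[...,2]>.1);print("foot",np.percentile(P[m][:,2],[0,.5]))
m=(abs(P[...,0]-.505)<.07)&(abs(P[...,1]-.29)<.07)&(abs(P[...,2]-.05)<.004);print("block",cv2.minAreaRect((P[m][:,:2]*1000).astype(np.float32)))
Q=shot("top")[2];m=(np.hypot(Q[...,0]-.5213,Q[...,1]-.0252)<.013)&(Q[...,2]>.03);print("bore",np.sort(Q[m][:,2])[-25::4])
```

```text
27.175 [0.50503626 0.29167791 0.19654618] 0.3255218149928929 [ 0.57142665  0.29256879 -1.05986907]
drift 0.15 [0.5045 0.2902]
drift 0.16 [0.5045 0.2902]
drift 0.17 [0.5046 0.2902]
foot [0.14599997 0.15249882]
block ((506.1549072265625, 292.75787353515625), (95.5401382446289, 95.20018768310547), 2.8420419692993164)
bore [0.08146383 0.08387296 0.08437925 0.08470267 0.08615241 0.08669956
 0.09036835]
```

View pics/p.png

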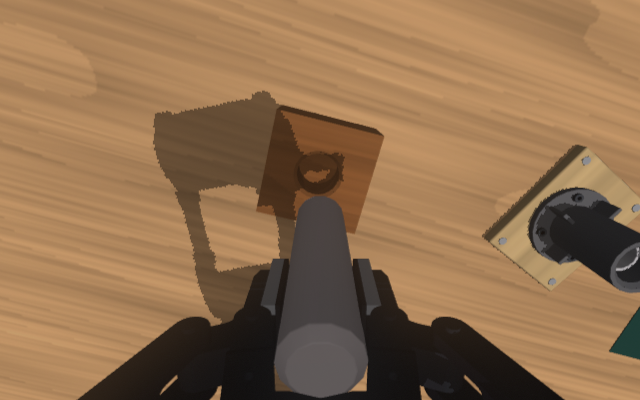

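The drift hangs upright and the pocket is visible at (320,172). I'll shift it slightly onto the pocket axis and lower it.

Call:
carry_out --series "0.0015 0.0025 -0.03 0; 0 0 -0.04 0; 0 0 -0.025 0; 0 0 -0.015 0; 0 0 -0.01 0; 0 0 -0.006 0; 0 0 -0.003 0; 0 0 -0.002 0; 0 0 0 0; 0 0 0 0; 0 0 0 0"

```text
time: 28.65
tool_pos: [0.5067, 0.2955, 0.0661]
tcp_rot: [-3.108, -0.455, -0.001]
wrist_force: [0.2, -0.5, -1.3]
width: 0.331
grip_force: 89.2
```

Call:
carry_out --series "0 0 -0.001 0; 0 0 -0.001 0; 0 0 -0.001 0; 0 0 -0.0005 0; 0 0 0 0; 0 0 0 0; 0 0 0 0"

```text
time: 29.52
tool_pos: [0.5066, 0.2954, 0.0623]
tcp_rot: [-3.108, -0.455, -0.0]
wrist_force: [-0.6, -0.1, -2.1]
width: 0.33
grip_force: 89.2
```

Call:
carry_out --series "0 0 -0.0005 0; 0 0 -0.0005 0; 0 0 0 0; 0 0 0 0"

```text
time: 30.02
tool_pos: [0.5065, 0.2954, 0.0613]
tcp_rot: [-3.108, -0.455, 0.0]
wrist_force: [-0.5, -0.5, 0.3]
width: 0.33
grip_force: 89.2
```

Call:
carry_out --series "0 0 0 0; 0 0 0 0; 0 0 0 0; 0 0 0 0; 0 0 0 0; 0 0 0 0; 0 0 0 0; 0 0 0.03 0; 0 0 0.05 0; 0 0 0.05 0; 0 0 0.03 0; 0 0 0 0; 0 0 0 0; 0 0 0 0; 0 0 0 0" --jaw 1

```text
time: 31.9
tool_pos: [0.5057, 0.2949, 0.2195]
tcp_rot: [3.107, 0.455, -0.004]
wrist_force: [-0.2, -0.4, -0.4]
width: 1.0
grip_force: 0.0
```

```bash
python3 w.py .505 .2925 .03 .13 .146 e; python3 w.py .505 .2925 .03 .1 .12 e
python3 - <<'E'
from h import *
im,d,P=shot("scene")
for z in(.07,.09,.11,.125):
    m=(np.hypot(P[...,0]-.506,P[...,1]-.2925)<.03)&(abs(P[...,2]-z)<.006);print(z,P[m].mean(0).round(4))
E
```

```text
31.9 [0.5057 0.2949 0.2195] [-0.19 -0.37 -0.42]
1275 mec 0.5064868330955505 0.29439777135849 0.0149155268445611 mean [0.50799831 0.29469629 0.13808509] zmed 0.13867741277806597
px 299 339 178 217
31.95 [0.5059 0.295  0.2199] [ 0.12 -0.6   0.03]
209 mec 0.5066050887107849 0.2942785918712616 0.014990802854299545 mean [0.51786668 0.29733693 0.11019772] zmed 0.11005886036932411
px 301 338 168 188
0.07 [0.518  0.2891 0.0698]
0.09 [0.5168 0.2897 0.0889]
0.11 [0.5164 0.2891 0.1098]
0.125 [0.5164 0.288  0.1253]
```

```bash
python3 -c "
from workcell import bot
print(bot.finish_job())"
```

```text
the job is handed in; nothing more can be done
None
```

The job is handed in, result not reported back: by force and camera checks the bearing is home (a lean of about 15 N on the wrist sensor no longer moved it), the sleeve is in the bore on it, and the drift is upright in its block.

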